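Ease off the book press by one turn of its hand wheel

ROBOT

A 7-joint arm with a two-finger parallel gripper is mounted at the origin on the work surface. World frame = base frame: x ahead of the robot, y to its left, z up, the work surface at z = 0. Lengths are in m, angles in rad, forces in N, time in s.
With the tool pointing down it reaches from about 0.425 to 0.925 m from the base axis. Payload 6.8 kg.
Tool frame: the origin (TCP) lies between the finger pads; the fingertips stand 17 mm ahead of it and the grasp point (between the pads) lies 2 mm behind it; z points along the fingers, y is the direction in which the jaws open and shut (so a half turn about z gives the same grasp; the last joint's range is limited). The gripper opens to 85 mm and grips with 20 to 120 N. Pads are 22 mm wide; open, the fingers measure 114 mm over their backs; the gripper's body (76 mm by 85 mm) begins 54 mm behind the grasp point. The pads swing forward as they close: fully open they stand 13 mm farther back than shut.
Start: joints at [1.213, 0.477, 0.022, 1.555, -0.011, 1.109, -0.083], TCP at [0.167, -0.654, 0.248] pointing down, gripper open.
Joint ranges: [-2.96, 2.96], [-0.34, 2.1], [-1.41, 1.46], [0.24, 2.44], [-1.37, 4.51], [0.17, 1.92], [-2.96, 2.96]. Speed limits (rad/s): [2.39, 2.39, 3.14, 3.14, 3.14, 3.14, 3.14].

INTERFACE

Orientations are given as a unit quaternion [w, x, y, z].
In Python, from station import bot gives the robot as it stands. The module is installed in compiled form; this text tells all that it offers.
- The arm moves only by the tool carry_out, never from a script. Its argument "moves" is a list of rows, each a list of 3 entries, a list of its own where there are three numbers: the turn, a rotation vector about the tool's x, y, z in degrees, then the shift along the tool's x, y, z in cm, then the finger opening in cm, from 0 to 8.54. A call has 1 to 5 rows; each row is the pose to reach, as a shift and turn from the pose commanded when the call began, along the tool's axes at that moment; what a row does not reach only later rows make up. A row lasts 1/8 s, in which the tool goes at most 62.5 mm and 10.7 degrees, less where a joint would pass 70% of its speed; a pose out of reach is approached as far as the arm can. A call with a gripper value outside its range is refused whole. The fingers move at their own pace and stop on an object; "newtons" is the grip in N (left out, the last holds). Time passes only in rows, so rows that repeat a pose let the fingers close. It gives the time, the measured TCP pose, the force and the opening at its end, in the units of the state.
- bot.get_obs(): the state, without advancing time (a new reading comes with each control period).
- bot.read_camera(name): name is "scene" or "side" or "wrist"; returns the picture (480x640x3 uint8, red, green, blue); there is no depth.
- bot.camera_info(name): a dict with "vertical_fov" (degrees; the focal length in pixels is half the picture's height over the tangent of half this angle, whatever the lens; pixels are square), "cx", "cy" (the principal point, pixels), "position" and "attitude" of the camera in the world. Camera axes: x right, y up, looking along -z (the intrinsics and any distortion apply to the point x, -y, -z); pixel columns grow to the right and rows downward; lengths in m; the calibration is good to about 2 mm. A picture is of the moment at which its call begins: read the wrist's pose just before it. camera_info takes no time and is no camera call; for the wrist camera it gives the pose at the moment of the call.
- bot.hand_in(): hands the job in, once; it reports no verdict.
Trained networks look in the newest picture that a camera, given by its name, has taken for a name from the list of things; names that differ only in an ending like _2 or _b are one class to them, and where a whole thing is asked for, a point or a joint stands for the part that bears it (a point fixed in the world has none). Each returns a list of dicts, best first, with "score" (0 to 1); they miss things now and then, are a little off and sometimes report something else, mostly with a low value. They report only what shows in the picture. A call takes as long as a camera call.
- bot.silhouettes(label, camera): "region" (480x640 bool, what is visible of it) and "location" ([column, row] in pixels, amid what is visible of it).
The state is a dict: "t": time; "q": joint angles; "joint_vel": joint speeds; "joint_torque": joint torques, N m; "eef_pos": TCP position; "tool_rot": TCP orientation; "contact_force": force on the tool from outside, world axes, zero at the start; "torque": the same for the moment, N m; "gripper_width": opening from 0.0 (shut) to 1.0 (fully open).
Only numpy, scipy, OpenCV 4.12 (cv2) and the standard library are available. Lean on these libraries where they do the work, as an engineer would, in place of code of your own. Each camera call takes 0.05 s, during which the arm holds its last target. There are 200 camera calls.

TASK

The glue of the home-bound notebook has set, so ease off the small book press on the desk: push its hand wheel round by the upright handle, counter-clockwise seen from above, through exactly one full turn, so that the handle finishes where it began and the platen stands one thread up. Only push the handle, gently, with the fingertips or the outside of the fingers: do not grip it. Leave the notebook in the press, and leave the tumbler, the card reader and the small things in the miniature drawer alone; finish with the hand clear.

Things in the scene. Friction and masses are not known exactly. Their poses are not given: they have to be found in the camera images.
- wheel (a joint): Turn of the hand wheel, rad; grows counter-clockwise seen from above, one turn is 6.283. It starts anywhere from -0.9 to 0.9, and the turn counts from there. It is stiff (screw friction 0.22 N m: 3 to 5 N at the handle), stays where it is left and does not coast; no stop within one and a half turns counter-clockwise.
- wheel_axis (a point): Point on the wheel's upright axis, level with the top of its rim, 192 mm above the desk. Aluminium hand wheel lying level on top of the press: 144 mm outside diameter, round rim 14 mm thick at radius 65 mm, three spokes, hub top 4 mm above the rim. Nothing but the handle stands higher. It rises 5 mm a turn counter-clockwise. The point turns with the wheel; its x axis points away from the handle.
- handle_mid (a point): Middle of the wheel's upright handle: 65 mm out from the wheel's axis, 30 mm above the top of the rim (about 222 mm above the desk). It turns with the wheel. The handle's direction from the axis at the start is different every time.
- handle: The handle itself: a black plastic revolving grip, 48 mm tall, 18 mm thick at its foot swelling to 25 mm above the middle, standing upright on the rim at the end of one spoke. Its top is 53 mm above the top of the rim (about 245 mm above the desk). The origin is at the foot, on the grip's axis, 5 mm above the top of the rim. It spins freely on its own pin, so its own yaw means nothing.
- press: Book press, fixed to the desk: grey steel base 220 by 300 by 20 mm, two 20 mm columns 264 mm apart along its y axis, crossbeam 46 by 300 mm with its top 141 mm above the desk (column nuts to 161 mm), all below the wheel. Origin under its centre at desk height, straight below the wheel's axis; yawed by up to 26 degrees either way.
- platen_mid (a point): Centre of the underside of the platen, the 160 by 215 mm plywood plate on the end of the press's screw, about 52 mm above the desk at the start, 1 mm above the notebook. It rises 5 mm for each turn of the wheel counter-clockwise. It does not turn.
- notebook: A5 notebook with blue cloth covers, 148 by 210 by 16 mm, lying loose in the press between bed and platen. Origin at the centre of its underside, 35 mm above the desk. To be left there.
- tumbler: Frosted glass tumbler, 72 mm across the rim, 88 mm tall, standing on the desk to the right (the -y side) of the press. Origin at the centre of its base. To be left alone.
- card_reader: Black plastic card reader, 48 by 70 by 13 mm, lying on the desk to the left (the +y side) of the press. Origin at the centre of its underside. To be left alone.
- usb_stick: Orange plastic USB stick, 55 by 19 by 9 mm, lying in the open miniature drawer (260 by 160 by 58 mm, at the far left). Origin at the underside of its plastic body. To be left alone.
- coin_drive: Bronze coin-shaped drive, 34 mm across and 6 mm thick, lying in the open miniature drawer. Origin at the centre of its underside. To be left alone.

How it is judged:
By the outcome, as a careful person would: the job done as asked, in the order asked, and still so for the second after the job is handed in, with the robot touching nothing.
It also fails if it takes over 51 s, if anything falls off the work surface, if the arm or the gripper's body presses on something with over 40 N, if the wrist force passes 120 N, or if a joint passes its speed limit or range.

## Working session

There is one attempt and no reset: what is moved stays moved. The work goes in short steps, Python scripts to look and compute and a tool call to move; the robot and the scene stay as the last step left them, time stands still between calls to the robot, and variables do not carry over. Pictures are saved under pics/ and viewed, about 8 in all and at most 12, crops included, and the job is handed in when it is done.

Besides the shell and the picture viewer there is one more tool, called after "Call:" by a JSON object that holds its "fn" and its "kwargs", one argument or row to a line. carry_out: Moves the arm, as the interface text tells. Its arguments: {"type":"object","properties":{"moves":{"type":"array"},"newtons":{"type":"number"}},"required":["moves"]}

```bash
mkdir -p pics
cat > h.py <<'E'
import numpy as np, cv2
from station import bot
from scipy.spatial.transform import Rotation as R
def rot(q): return R.from_quat(np.r_[q[1:],q[0]])
def cam(n):
    i=bot.camera_info(n); a=np.array(i["attitude"],float)
    M=a if a.shape==(3,3) else rot(a).as_matrix()
    f=240/np.tan(np.radians(i["vertical_fov"])/2)
    return i,M,f
def ray(n,uv):
    i,M,f=cam(n); d=np.array([(uv[0]-i["cx"])/f,-(uv[1]-i["cy"])/f,-1.]); return np.array(i["position"]),M@d
def onz(n,uv,z):
    p,d=ray(n,uv); return p+d*(z-p[2])/d[2]
def proj(n,P):
    i,M,f=cam(n); c=M.T@(np.array(P)-i["position"]); return i["cx"]+f*c[0]/-c[2], i["cy"]-f*c[1]/-c[2]
def tri(a,b):
    A=np.zeros((3,3));B=np.zeros(3)
    for n,uv in (a,b):
        p,d=ray(n,uv);d=d/np.linalg.norm(d);Q=np.eye(3)-np.outer(d,d);A+=Q;B+=Q@p
    return np.linalg.solve(A,B)
E
python3 - <<'E'
from h import *
print(bot.get_obs())
for n in("scene","side"):
    print(n,bot.camera_info(n))
    im=bot.read_camera(n); cv2.imwrite(f"pics/{n}0.png",im[...,::-1])
    for l in("handle","wheel","press","wheel_axis"):
        for s in bot.silhouettes(l,n)[:2]:
            ys,xs=np.nonzero(s["region"]); print(n,l,round(s["score"],2),s["location"],xs.min(),xs.max(),ys.min(),ys.max(),len(xs))
E
```

```text
{'t': 0.0, 'q': array([ 1.21288144,  0.4778434 ,  0.02228066,  1.5564433 , -0.01150974,
        1.10932009, -0.08309151]), 'joint_vel': array([ 5.72163306e-04,  4.98394112e-06, -1.12194185e-03, -3.30535554e-04,
        1.70276379e-04,  3.24481119e-03, -1.14531901e-03]), 'joint_torque': array([-1.17380412e-03, -5.96452904e+01,  1.60788663e+00, -2.81197894e+01,
        1.24062819e-02,  9.52763774e-03, -1.40285181e-05]), 'eef_pos': array([ 0.16676147, -0.65349045,  0.24729896]), 'tool_rot': array([-9.28162425e-04,  9.92203882e-01,  1.24621691e-01, -1.70062309e-04]), 'contact_force': array([-0.04241282,  0.60208653,  0.25749414]), 'torque': array([-0.00015966,  0.01579764, -0.01590104]), 'gripper_width': 1.0026202402816453}
scene {'vertical_fov': 51.44909014040779, 'cx': 316.2506886977705, 'cy': 242.94636460896731, 'position': array([1.01149985, 0.70816352, 1.06282214]), 'attitude': array([0.31004348, 0.11747913, 0.34114633, 0.879597  ])}
scene handle 0.5 [263.3, 186.2] 261 270 176 193 126
scene handle 0.42 [366.9, 394.0] 357 372 385 400 202
scene wheel 0.92 [260.6, 210.0] 229 285 178 232 1152
scene press 0.6 [260.0, 253.6] 198 329 176 311 8248
scene wheel_axis 0.87 [263.1, 210.2] 229 285 177 233 1312
side {'vertical_fov': 50.432907491689285, 'cx': 321.2585393614677, 'cy': 237.7381241238165, 'position': array([ 1.24648613, -0.4156704 ,  1.11398521]), 'attitude': array([0.82566752, 0.30932594, 0.17277928, 0.43901929])}
side handle 0.44 [253.0, 243.9] 248 258 236 252 143
side wheel 0.89 [279.9, 263.2] 248 310 236 288 1501
side press 0.6 [286.1, 300.6] 214 353 236 369 9775
side wheel_axis 0.76 [278.0, 259.7] 247 311 235 289 1654
```

Run:
```python
from h import *
print("handle tri",tri(("scene",(265,185)),("side",(253,244))), "axis tri",tri(("scene",(259,210)),("side",(280,263))))
a=cv2.imread("pics/scene0.png");b=cv2.imread("pics/side0.png")
o=np.hstack([cv2.resize(a[130:370,150:430],(400,343)),cv2.resize(b[180:420,150:430],(400,343))])
cv2.imwrite("pics/v1.png",np.vstack([np.hstack([cv2.resize(a,(333,250)),cv2.resize(b,(333,250)),np.zeros((250,134,3),np.uint8)]),o]))
```

```text
handle tri [ 0.5119903  -0.1296215   0.22287753] axis tri [ 0.56246401 -0.09358586  0.18602397]
```

View pics/v1.png

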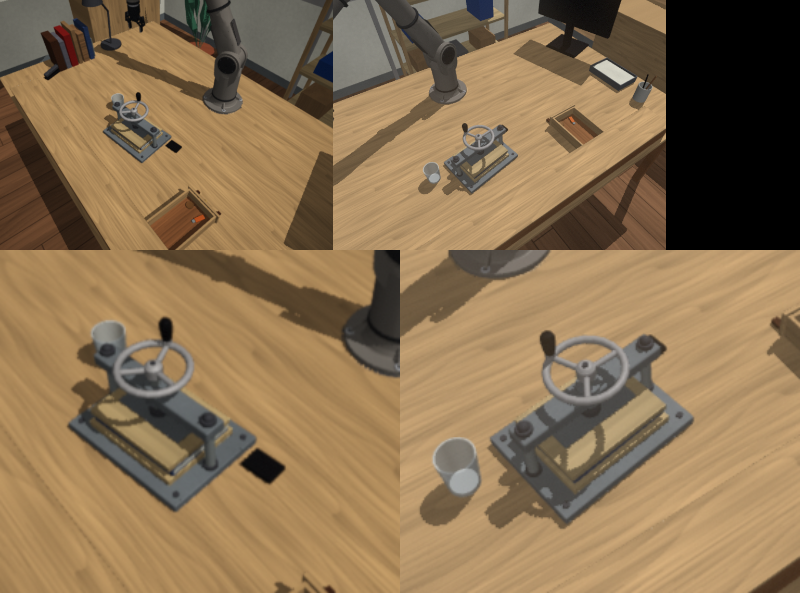

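The picture shows the handle at the end of a spoke on the robot side: scene (265,185), side (253,244). That puts the handle near (0.512, -0.130) and the axis near (0.562, -0.094). I'll move to a hover with the fingers shut.

Call:
{"fn": "carry_out", "kwargs": {
  "moves": [
    [[0, 0, 0], [3, -3, -3], 0],
    [[0, 0, 0], [7, -7, -6], 0],
    [[0, 0, 0], [11, -11, -9], 0],
    [[0, 0, 0], [15, -15, -11], 0],
    [[0, 0, 0], [19, -19, -13], 0]
  ],
  "newtons": 20
}}

```text
t: 1.12
eef_pos: [0.3049, -0.4212, 0.3795]
tool_rot: [0.001, 0.992, 0.125, 0.0]
contact_force: [1.9, -1.2, 0.1]
gripper_width: -0.002
```

Call:
{"fn": "carry_out", "kwargs": {
  "moves": [
    [[0, 0, 0], [4, -4, -1], 0],
    [[0, 0, 0], [8, -8, -2], 0],
    [[0, 0, 0], [12, -12, -2], 0],
    [[0, 0, 0], [16, -16, -2], 0],
    [[0, 0, 0], [20, -20, -2], 0]
  ]
}}

```text
t: 1.75
eef_pos: [0.449, -0.1781, 0.3987]
tool_rot: [0.0, 0.992, 0.124, 0.0]
contact_force: [-0.1, -0.6, -0.7]
gripper_width: -0.001
```

Call:
{"fn": "carry_out", "kwargs": {
  "moves": [
    [[0, 0, 0], [4, -4, 0], 0],
    [[0, 0, 0], [7, -6, 0], 0],
    [[0, 0, 0], [7, -6, 0], 0]
  ]
}}

```text
t: 2.12
eef_pos: [0.5026, -0.1013, 0.3983]
tool_rot: [-0.001, 0.992, 0.127, 0.0]
contact_force: [-0.2, -0.6, 0.7]
gripper_width: -0.004
```

Run:
```python
from h import *
print(bot.get_obs()["q"]); i=bot.camera_info("wrist"); print(i)
im=bot.read_camera("wrist"); cv2.imwrite("pics/w1.png",im[...,::-1])
for l in("handle","wheel"):
    for s in bot.silhouettes(l,"wrist")[:2]:
        ys,xs=np.nonzero(s["region"]); print(l,s["score"],s["location"],xs.min(),xs.max(),ys.min(),ys.max(),len(xs))
print("ax",proj("wrist",[.562,-.094,.19]),"h",proj("wrist",[.512,-.13,.222]))
```

```text
[ 0.47523716  0.12366881 -0.43827539  1.70438985  0.05276317  1.32495586
 -1.28831811]
{'vertical_fov': 67.47987115358137, 'cx': 314.61817544361907, 'cy': 235.28772476999222, 'position': array([ 0.58279716, -0.08077997,  0.52408129]), 'attitude': array([ 0.78079376, -0.12747859,  0.09865871, -0.60363629])}
handle 0.94 [347.3, 214.4] 335 364 197 230 787
wheel 0.67 [334.1, 130.5] 246 404 49 231 10716
ax (np.float64(318.3182153911985), np.float64(138.66534544624437)) h (np.float64(344.6750417984362), np.float64(209.4516643406317))
```

View pics/w1.png

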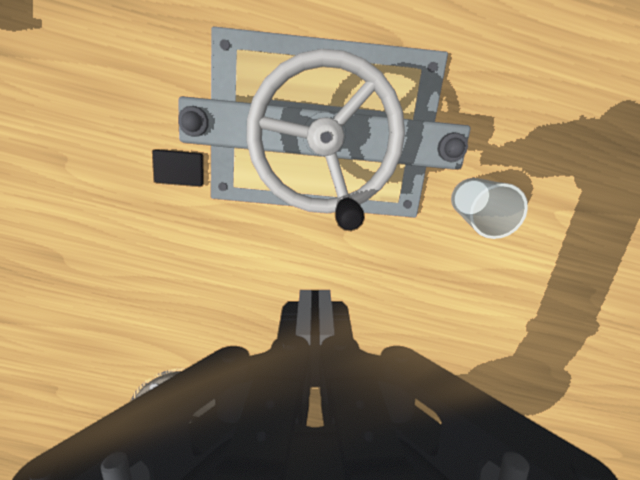

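The wrist view shows the hub at about (325,137), the handle at (349,214) and the shut fingertips at about (316,292). Next I'll refine the geometry and plan the push path.

Run:
```python
from h import *
# axis: rim ellipse left/right/top/bottom in wrist image, rim centre height .185
pts=[onz("wrist",p,.185) for p in((247,128),(403,128),(325,50),(325,209))]
print("ax rim",(pts[0]+pts[1])[:2]/2,(pts[2]+pts[3])[:2]/2,"hub",onz("wrist",(325,137),.196))
print("h wrist z.222",onz("wrist",(348.5,213),.226), "tips",onz("wrist",(316,292),.381))
from scipy.optimize import least_squares
obs=[("wrist",(348.5,213)),("scene",(265,185)),("side",(253,244))]
print("h 3cam",least_squares(lambda P:np.concatenate([np.subtract(proj(n,P),u)*(1 if n!="wrist" else .5) for n,u in obs]),[.51,-.13,.22]).x)
obs=[("wrist",(325,137)),]
print(bot.get_obs()["eef_pos"])
```

```text
ax rim [ 0.572235   -0.09769163] [ 0.56641404 -0.0992005 ] hub [ 0.56516656 -0.09920218  0.196     ]
h wrist z.222 [ 0.51070339 -0.13343479  0.226     ] tips [ 0.50910284 -0.10431633  0.381     ]
h 3cam [ 0.51062282 -0.13207663  0.22238829]
[ 0.50083214 -0.10547654  0.39823011]
```

Run:
```python
from h import *
y=np.radians(14.4);X=np.array([np.cos(y),np.sin(y)]);Y=np.array([np.sin(y),-np.cos(y)])
p=lambda a:.065*np.array([np.cos(np.radians(a)),np.sin(np.radians(a))])
a=177.
while a<545:
    print(a,[[round(100*(p(a+9*k)-p(a))@X,1),round(100*(p(a+9*k)-p(a))@Y,1)] for k in range(1,6)]);a+=45
```

```text
177.0 [[np.float64(-0.2), np.float64(1.0)], [np.float64(-0.3), np.float64(2.0)], [np.float64(-0.2), np.float64(3.0)], [np.float64(0.0), np.float64(4.0)], [np.float64(0.4), np.float64(5.0)]]
222.0 [[np.float64(0.5), np.float64(0.9)], [np.float64(1.2), np.float64(1.6)], [np.float64(2.0), np.float64(2.3)], [np.float64(2.9), np.float64(2.8)], [np.float64(3.8), np.float64(3.2)]]
267.0 [[np.float64(1.0), np.float64(0.2)], [np.float64(2.0), np.float64(0.3)], [np.float64(3.0), np.float64(0.2)], [np.float64(4.0), np.float64(-0.0)], [np.float64(5.0), np.float64(-0.4)]]
312.0 [[np.float64(0.9), np.float64(-0.5)], [np.float64(1.6), np.float64(-1.2)], [np.float64(2.3), np.float64(-2.0)], [np.float64(2.8), np.float64(-2.9)], [np.float64(3.2), np.float64(-3.8)]]
357.0 [[np.float64(0.2), np.float64(-1.0)], [np.float64(0.3), np.float64(-2.0)], [np.float64(0.2), np.float64(-3.0)], [np.float64(-0.0), np.float64(-4.0)], [np.float64(-0.4), np.float64(-5.0)]]
402.0 [[np.float64(-0.5), np.float64(-0.9)], [np.float64(-1.2), np.float64(-1.6)], [np.float64(-2.0), np.float64(-2.3)], [np.float64(-2.9), np.float64(-2.8)], [np.float64(-3.8), np.float64(-3.2)]]
447.0 [[np.float64(-1.0), np.float64(-0.2)], [np.float64(-2.0), np.float64(-0.3)], [np.float64(-3.0), np.float64(-0.2)], [np.float64(-4.0), np.float64(0.0)], [np.float64(-5.0), np.float64(0.4)]]
492.0 [[np.float64(-0.9), np.float64(0.5)], [np.float64(-1.6), np.float64(1.2)], [np.float64(-2.3), np.float64(2.0)], [np.float64(-2.8), np.float64(2.9)], [np.float64(-3.2), np.float64(3.8)]]
537.0 [[np.float64(-0.2), np.float64(1.0)], [np.float64(-0.3), np.float64(2.0)], [np.float64(-0.2), np.float64(3.0)], [np.float64(0.0), np.float64(4.0)], [np.float64(0.4), np.float64(5.0)]]
```

Call:
{"fn": "carry_out", "kwargs": {
  "moves": [
    [[0, 0, 0], [0.1, -0.9, 4], 0],
    [[0, 0, 0], [0.1, -0.9, 9], 0],
    [[0, 0, 0], [0.1, -0.9, 14], 0],
    [[0, 0, 0], [0.1, -0.9, 16.9], 0],
    [[0, 0, 0], [0.1, -0.9, 16.9], 0]
  ]
}}

```text
t: 2.9
eef_pos: [0.498, -0.0967, 0.2275]
tool_rot: [-0.0, 0.992, 0.123, -0.002]
contact_force: [0.0, -0.3, 0.5]
gripper_width: 0.002
```

Call:
{"fn": "carry_out", "kwargs": {
  "moves": [
    [[0, 0, 0], [-0.2, 1.0, 0], 0],
    [[0, 0, 0], [-0.3, 2.0, 0], 0],
    [[0, 0, 0], [-0.2, 3.0, 0], 0],
    [[0, 0, 0], [0, 4.0, 0], 0],
    [[0, 0, 0], [0.4, 5.0, 0], 0]
  ]
}}

```text
t: 3.52
eef_pos: [0.5162, -0.1442, 0.2295]
tool_rot: [0.0, 0.992, 0.124, -0.0]
contact_force: [-3.6, 2.2, 3.4]
gripper_width: 0.0
```

Run:
```python
from h import *
for n in("scene","side","wrist"):
    im=bot.read_camera(n); cv2.imwrite(f"pics/{n}2.png",im[...,::-1])
    print(n,[(s["score"],s["location"]) for s in bot.silhouettes("handle",n)[:2]])
a=cv2.imread("pics/scene2.png");b=cv2.imread("pics/wrist2.png")
cv2.imwrite("pics/v2.png",np.hstack([cv2.resize(a[130:310,150:370],(400,327)),cv2.resize(b,(400,300))[:, :] if 0 else cv2.copyMakeBorder(cv2.resize(b,(400,300)),0,27,0,0,0)]))
```

```text
scene []
side [(0.59, [247.1, 257.7])]
wrist [(0.78, [355.8, 283.2])]
```

View pics/v2.png

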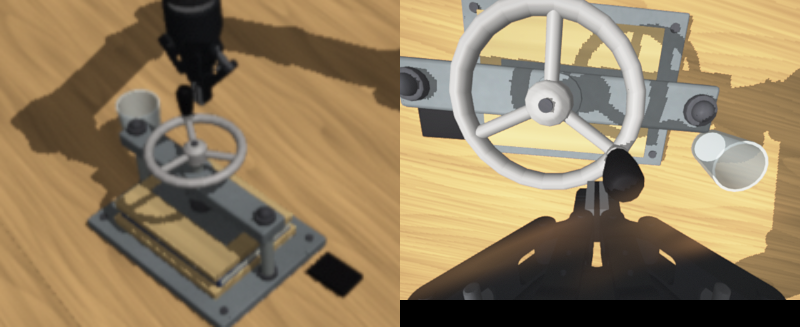

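The handle is ahead of the shut fingers and turning: wheel crop (625,165), fingers (597,195). The force is about 4 N, so I'll continue.

Call:
{"fn": "carry_out", "kwargs": {
  "moves": [
    [[0, 0, 0], [0.5, 0.9, 0], 0],
    [[0, 0, 0], [1.2, 1.6, 0], 0],
    [[0, 0, 0], [2.0, 2.3, 0], 0],
    [[0, 0, 0], [2.9, 2.8, 0], 0],
    [[0, 0, 0], [3.8, 3.2, 0], 0]
  ]
}}

```text
t: 4.45
eef_pos: [0.5618, -0.1649, 0.2293]
tool_rot: [0.0, 0.992, 0.124, -0.0]
contact_force: [-4.4, -0.9, 4.4]
gripper_width: -0.001
```

Call:
{"fn": "carry_out", "kwargs": {
  "moves": [
    [[0, 0, 0], [1.0, 0.2, -0.1], 0],
    [[0, 0, 0], [2.0, 0.3, -0.1], 0],
    [[0, 0, 0], [3.0, 0.2, -0.1], 0],
    [[0, 0, 0], [4.0, 0, -0.1], 0],
    [[0, 0, 0], [5.0, -0.4, -0.1], 0]
  ]
}}

```text
t: 5.08
eef_pos: [0.609, -0.1483, 0.2302]
tool_rot: [0.0, 0.992, 0.124, -0.0]
contact_force: [-4.8, -2.1, 0.3]
gripper_width: 0.002
```

Run:
```python
from h import *
for n in("scene","side","wrist"):
    im=bot.read_camera(n); cv2.imwrite(f"pics/{n}3.png",im[...,::-1])
    print(n,[(s["score"],s["location"]) for s in bot.silhouettes("handle",n)[:2]])
print(bot.get_obs()["q"])
a=cv2.imread("pics/scene3.png");b=cv2.imread("pics/wrist3.png")
cv2.imwrite("pics/v3.png",np.hstack([cv2.resize(a[130:310,150:370],(400,327)),cv2.copyMakeBorder(cv2.resize(b,(400,300)),0,27,0,0,0)]))
```

```text
scene [(0.58, [228.9, 206.1])]
side [(0.75, [281.8, 273.9])]
wrist [(0.81, [267.4, 283.5])]
[ 0.42758507  0.44278423 -0.38847611  1.67434351  0.18629133  1.0586085
 -1.33858919]
```

View pics/v3.png

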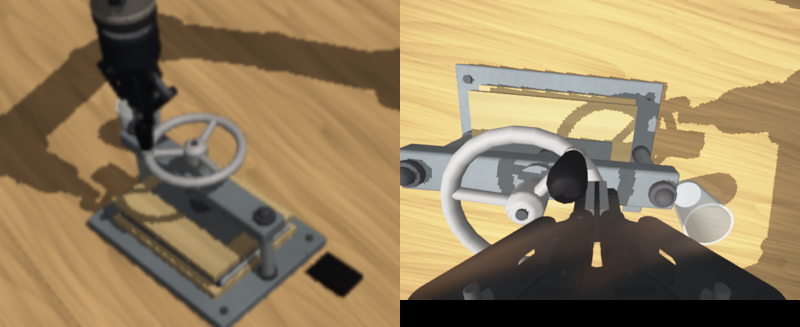

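Still in contact: the handle is ahead of and to the left of the fingers at (567,175) in the right-hand panel. Continuing.

Call:
{"fn": "carry_out", "kwargs": {
  "moves": [
    [[0, 0, 0], [0.9, -0.5, -0.1], 0],
    [[0, 0, 0], [1.6, -1.2, -0.1], 0],
    [[0, 0, 0], [2.3, -2.0, -0.1], 0],
    [[0, 0, 0], [2.8, -2.9, -0.1], 0],
    [[0, 0, 0], [3.2, -3.8, -0.1], 0]
  ]
}}

```text
t: 6.0
eef_pos: [0.6309, -0.1033, 0.2317]
tool_rot: [0.0, 0.992, 0.124, 0.001]
contact_force: [1.4, -4.8, -0.1]
gripper_width: 0.0
```

Call:
{"fn": "carry_out", "kwargs": {
  "moves": [
    [[0, 0, 0], [0.2, -1.0, 0], 0],
    [[0, 0, 0], [0.3, -2.0, 0], 0],
    [[0, 0, 0], [0.2, -3.0, 0], 0],
    [[0, 0, 0], [0, -4.0, 0], 0],
    [[0, 0, 0], [-0.4, -5.0, 0], 0]
  ]
}}

```text
t: 6.62
eef_pos: [0.6147, -0.055, 0.232]
tool_rot: [0.0, 0.992, 0.125, 0.001]
contact_force: [3.8, -4.2, 2.5]
gripper_width: 0.001
```

Call:
{"fn": "carry_out", "kwargs": {
  "moves": [
    [[0, 0, 0], [-0.5, -0.9, -0.1], 0],
    [[0, 0, 0], [-1.2, -1.6, -0.1], 0],
    [[0, 0, 0], [-2.0, -2.3, -0.1], 0],
    [[0, 0, 0], [-2.9, -2.8, -0.1], 0],
    [[0, 0, 0], [-3.8, -3.2, -0.1], 0]
  ]
}}

```text
t: 7.25
eef_pos: [0.5691, -0.0335, 0.2328]
tool_rot: [-0.0, 0.992, 0.125, 0.001]
contact_force: [4.4, -0.3, 1.4]
gripper_width: -0.001
```

Run:
```python
from h import *
for n in("scene","side","wrist"):
    im=bot.read_camera(n); cv2.imwrite(f"pics/{n}4.png",im[...,::-1])
    print(n,[(s["score"],s["location"],(onz(n,s["location"],.226))) for s in bot.silhouettes("handle",n)[:2]])
print(bot.get_obs()["q"])
a=cv2.imread("pics/scene4.png");b=cv2.imread("pics/wrist4.png")
cv2.imwrite("pics/v4.png",np.hstack([cv2.resize(a[130:310,150:370],(400,327)),cv2.copyMakeBorder(cv2.resize(b,(400,300)),0,27,0,0,0)]))
```

```text
scene [(0.65, [276.2, 216.2], array([ 0.55867874, -0.01601574,  0.226     ]))]
side []
wrist [(0.7, [314.9, 400.4], array([ 0.52869752, -0.04494361,  0.226     ])), (0.27, [448.1, 272.7], array([ 0.60371498, -0.08082341,  0.226     ]))]
[ 0.29767172  0.35656111 -0.43407482  1.80524658  0.173016    1.01948982
 -1.52477531]
```

View pics/v4.png

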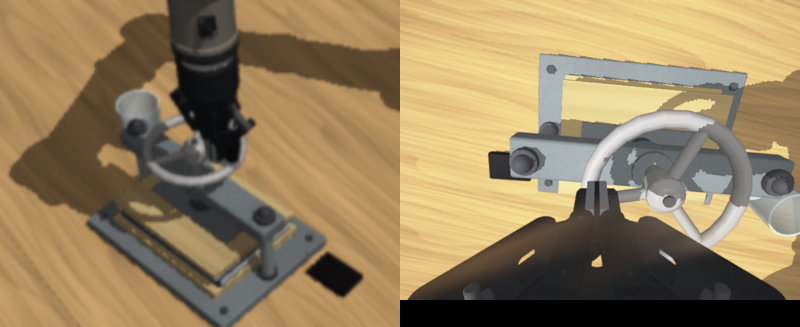

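The handle spoke now points left of the hub toward the fingers, at roughly 110°, as planned. Two more segments, then I'll check.

Call:
{"fn": "carry_out", "kwargs": {
  "moves": [
    [[0, 0, 0], [-1.0, -0.2, 0], 0],
    [[0, 0, 0], [-2.0, -0.3, 0], 0],
    [[0, 0, 0], [-3.0, -0.2, 0], 0],
    [[0, 0, 0], [-4.0, 0, 0], 0],
    [[0, 0, 0], [-5.0, 0.4, 0], 0]
  ]
}}

```text
t: 8.18
eef_pos: [0.5217, -0.0494, 0.2326]
tool_rot: [-0.001, 0.992, 0.125, 0.001]
contact_force: [3.1, 4.4, -0.1]
gripper_width: 0.002
```

Call:
{"fn": "carry_out", "kwargs": {
  "moves": [
    [[0, 0, 0], [-0.9, 0.5, 0], 0],
    [[0, 0, 0], [-1.6, 1.2, 0], 0],
    [[0, 0, 0], [-2.3, 2.0, 0], 0],
    [[0, 0, 0], [-2.8, 2.9, 0], 0],
    [[0, 0, 0], [-3.2, 3.8, 0], 0]
  ]
}}

```text
t: 8.8
eef_pos: [0.4995, -0.0955, 0.2323]
tool_rot: [-0.0, 0.992, 0.125, -0.0]
contact_force: [-0.7, 4.8, 4.1]
gripper_width: 0.004
```

Run:
```python
from h import *
for n in("scene","side","wrist"):
    im=bot.read_camera(n); cv2.imwrite(f"pics/{n}5.png",im[...,::-1])
    print(n,[(s["score"],s["location"],(onz(n,s["location"],.228))) for s in bot.silhouettes("handle",n)[:2]])
print(bot.get_obs()["q"])
a=cv2.imread("pics/scene5.png");b=cv2.imread("pics/wrist5.png")
cv2.imwrite("pics/v5.png",np.hstack([cv2.resize(a[130:310,150:370],(400,327)),cv2.copyMakeBorder(cv2.resize(b,(400,300)),0,27,0,0,0)]))
```

```text
scene [(0.56, [267.2, 182.6], array([ 0.50657203, -0.12783167,  0.228     ]))]
side [(0.49, [255.3, 242.7], array([ 0.51439605, -0.12491155,  0.228     ])), (0.35, [280.7, 292.1], array([ 0.66722506, -0.14748807,  0.228     ]))]
wrist [(0.84, [378.1, 318.7], array([ 0.5092297 , -0.12104904,  0.228     ])), (0.69, [361.1, 144.9], array([ 0.57448387, -0.09427939,  0.228     ]))]
[ 0.42717283  0.25330222 -0.4196372   1.9412902   0.12473535  0.9724558
 -1.37269279]
```

View pics/v5.png

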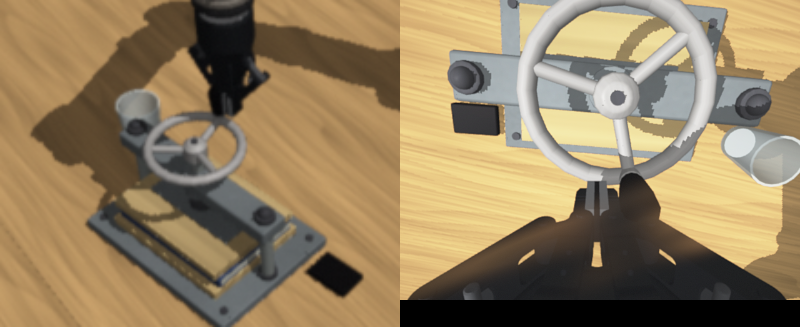

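It is close to done. I'll lift clear and return to the same hover, 5 mm higher, to compare the wheel angle with the first wrist picture.

Call:
{"fn": "carry_out", "kwargs": {
  "moves": [
    [[0, 0, 0], [-0.1, -0.4, -1], 0],
    [[0, 0, 0], [-0.1, -0.4, -5], 0],
    [[0, 0, 0], [-0.1, -0.2, -11], 0],
    [[0, 0, 0], [-0.1, 0.9, -17.1], 0],
    [[0, 0, 0], [-0.1, 0.9, -17.1], 0]
  ]
}}

```text
t: 9.72
eef_pos: [0.5036, -0.1048, 0.4092]
tool_rot: [0.002, 0.992, 0.124, 0.005]
contact_force: [0.2, 0.1, -1.0]
gripper_width: 0.007
```

Call:
{"fn": "carry_out", "kwargs": {
  "moves": [
    [[0, 0, 0], [0, 0, 0], 0],
    [[0, 0, 0], [0, 0, 0], 0]
  ]
}}

```text
t: 9.98
eef_pos: [0.5006, -0.1039, 0.4019]
tool_rot: [-0.0, 0.992, 0.125, -0.001]
contact_force: [-0.2, 0.3, -0.9]
gripper_width: -0.003
```

```bash
cat > cmp.py <<'E'
from h import *
import sys
k=sys.argv[1]
info1={'vertical_fov': 67.47987115358137,'cx':314.61817544361907,'cy':235.28772476999222,'position':np.array([0.58279716,-0.08077997,0.52408129]),'attitude':np.array([0.78079376,-0.12747859,0.09865871,-0.60363629])}
info2=bot.camera_info("wrist"); im2=bot.read_camera("wrist"); cv2.imwrite(f"pics/w{k}.png",im2[...,::-1])
print(info2["position"],info2["attitude"])
for s in bot.silhouettes("handle","wrist")[:2]: print("handle",s["score"],s["location"])
im1=cv2.imread("pics/w1.png"); im2=im2[...,::-1]
def proj2(i,P):
    M=rot(i["attitude"]).as_matrix();f=240/np.tan(np.radians(i["vertical_fov"])/2)
    c=(P-i["position"])@M; return i["cx"]+f*c[...,0]/-c[...,2], i["cy"]-f*c[...,1]/-c[...,2]
def top(im,i,z,ax):
    g=np.arange(-90,90.)/1000; X,Yy=np.meshgrid(g,-g)
    P=np.stack([ax[0]+X,ax[1]+Yy,np.full_like(X,z)],-1); u,v=proj2(i,P)
    return cv2.remap(im,u.astype(np.float32),v.astype(np.float32),cv2.INTER_LINEAR)
def binm(t):
    h=cv2.cvtColor(t,cv2.COLOR_BGR2HSV); return ((h[...,1]<45)&(h[...,2]>135)).astype(np.float32)
def hubc(i,im,z):  # rim centre by circle fit on top-down view
    c=np.array([.566,-.098])
    for _ in range(3):
        b=binm(top(im,i,z,c)); pol=cv2.warpPolar(b,(90,360),(90,90),90,0)
        best=None
        for dx in np.arange(-6,7):
            for dy in np.arange(-6,7):
                m=np.zeros((180,180),np.float32); cv2.circle(m,(90+int(dx),90-int(dy)),65,1,9)
                s=(m*b).sum()
                if best is None or s>best[0]: best=(s,dx,dy)
        c=c+np.array(best[1:])/1000
    return c
res=[]
for im,i,z in((im1,info1,.185),(im2,info2,.190)):
    c=hubc(i,im,z); b=binm(top(im,i,z,c)); pol=cv2.warpPolar(b,(90,1440),(90,90),90,0)
    pr=pol[:,28:52].mean(1); res.append((c,pr,top(im,i,z,c),b))
    print("centre",c)
a=res[0][1]-res[0][1].mean();bb=res[1][1]-res[1][1].mean()
cc=[(a*np.roll(bb,s)).sum()/np.linalg.norm(a)/np.linalg.norm(bb) for s in range(-200,201)]
s=int(np.argmax(cc))-200; print("corr",max(cc),"after is at start + deg (ccw, polar angle cw in image):",s/4)
cv2.imwrite(f"pics/cmp{k}.png",np.vstack([np.hstack([cv2.resize(r[2],(300,300)) for r in res]),np.hstack([cv2.resize(cv2.merge([r[3]*255]*3).astype(np.uint8),(300,300)) for r in res])]))
E
python3 cmp.py 6
```

```text
[ 0.58130953 -0.08375108  0.52735251] [ 0.77907583 -0.12849712  0.1000387  -0.60541028]
handle 0.73 [336.4, 211.7]
centre [ 0.567 -0.093]
centre [ 0.567 -0.093]
corr 0.9274713 after is at start + deg (ccw, polar angle cw in image): -6.5
```

View pics/cmp6.png

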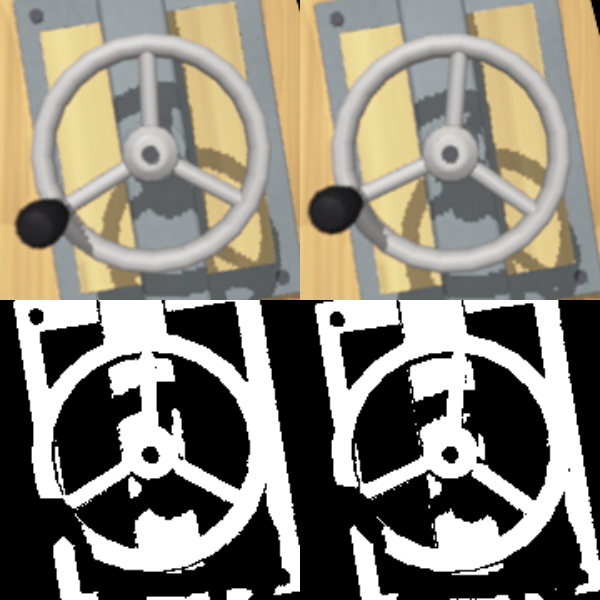

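The left panels are the start and the right panels are now. The handle spoke is about 6–7° short. I'll measure the spoke angles individually.

```bash
cat >> cmp.py <<'E'
def spokes(r,w):
    # pixel angle of the spoke: brightest band in grey-white, background yellow has high saturation
    h=cv2.cvtColor(cv2.warpPolar(r[2],(90,1440),(90,90),90,0),cv2.COLOR_BGR2HSV)
    m=((h[...,1]<40)&(h[...,2]>135))[:,26:50].astype(float)
    lo,hi=[int((360-x)*4) for x in w[::-1]]
    ang=360-(np.arange(lo,hi)+.5)/4
    out=[]
    for k in range(m.shape[1]):
        c=m[lo:hi,k]
        if 12<c.sum()<80: out.append((ang*c).sum()/c.sum())
    return round(float(np.median(out)),2),len(out)
for w in((194,226),(314,344)): print(w,spokes(res[0],w),spokes(res[1],w))
E
python3 cmp.py 7
```

```text
[ 0.581487   -0.08385142  0.5275348 ] [ 0.77906968 -0.12838347  0.0999399  -0.60545861]
handle 0.67 [337.3, 212.9]
handle 0.17 [485.4, 202.0]
centre [ 0.567 -0.093]
centre [ 0.567 -0.093]
corr 0.9262876 after is at start + deg (ccw, polar angle cw in image): -6.5
(194, 226) (213.5, 23) (206.5, 23)
(314, 344) (331.25, 21) (324.25, 21)
```

Both spokes say 7.0° short. I'll go back down behind the handle and push about 7 mm past the last end point.

Call:
{"fn": "carry_out", "kwargs": {
  "moves": [
    [[0, 0, 0], [0.1, -1.9, 5], 0],
    [[0, 0, 0], [0.1, -1.9, 11], 0],
    [[0, 0, 0], [0.1, -1.9, 17.0], 0],
    [[0, 0, 0], [0.1, -1.9, 17.0], 0],
    [[0, 0, 0], [0.1, -1.2, 17.0], 0]
  ]
}}

```text
t: 10.8
eef_pos: [0.5007, -0.0922, 0.2353]
tool_rot: [0.0, 0.992, 0.125, 0.001]
contact_force: [0.5, -0.2, 0.7]
gripper_width: -0.002
```

Call:
{"fn": "carry_out", "kwargs": {
  "moves": [
    [[0, 0, 0], [0, 0.3, 0], 0],
    [[0, 0, 0], [-0.1, 0.6, 0], 0],
    [[0, 0, 0], [-0.2, 0.9, 0], 0],
    [[0, 0, 0], [-0.2, 1.0, 0], 0],
    [[0, 0, 0], [-0.2, 1.0, 0], 0]
  ]
}}

```text
t: 11.42
eef_pos: [0.5, -0.1025, 0.2334]
tool_rot: [-0.0, 0.992, 0.125, 0.0]
contact_force: [-0.4, 3.7, 2.4]
gripper_width: -0.002
```

```bash
python3 cmp.py 8
```

```text
[ 0.58033937 -0.0822504   0.35914898] [ 0.77909218 -0.12772097  0.09877837 -0.60576032]
handle 0.57 [377.8, 314.8]
centre [ 0.567 -0.093]
centre [ 0.567 -0.093]
corr 0.9212095 after is at start + deg (ccw, polar angle cw in image): -2.0
(194, 226) (213.5, 23) (211.31, 16)
(314, 344) (331.25, 21) (328.88, 21)
```

2.3° remain, about 2.6 mm. I'll push that, then back off and re-check from the hover.

Call:
{"fn": "carry_out", "kwargs": {
  "moves": [
    [[0, 0, 0], [0, 0.2, 0], 0],
    [[0, 0, 0], [0, 0.3, 0], 0],
    [[0, 0, 0], [0, 0.3, 0], 0],
    [[0, 0, 0], [0, -0.4, 0], 0],
    [[0, 0, 0], [0, -0.6, -3], 0]
  ]
}}

```text
t: 12.15
eef_pos: [0.4964, -0.0971, 0.2614]
tool_rot: [-0.0, 0.992, 0.124, -0.003]
contact_force: [0.4, 0.4, 1.1]
gripper_width: -0.003
```

Call:
{"fn": "carry_out", "kwargs": {
  "moves": [
    [[0, 0, 0], [0, 0, -5], 0],
    [[0, 0, 0], [0, 0, -10], 0],
    [[0, 0, 0], [0, 0.8, -14], 0],
    [[0, 0, 0], [0, 0.8, -14], 0],
    [[0, 0, 0], [0, 0.8, -14], 0]
  ]
}}

```text
t: 12.78
eef_pos: [0.4998, -0.1049, 0.4023]
tool_rot: [0.0, 0.992, 0.124, -0.001]
contact_force: [-0.3, -0.8, -0.4]
gripper_width: 0.002
```

```bash
python3 cmp.py 9; python3 cmp.py 10|tail -2
```

```text
[ 0.58038479 -0.08465119  0.52789298] [ 0.77871638 -0.12837997  0.0993511  -0.60601052]
handle 0.89 [345.4, 212.7]
centre [ 0.567 -0.093]
centre [ 0.567 -0.093]
corr 0.9679896 after is at start + deg (ccw, polar angle cw in image): 0.5
(194, 226) (213.5, 23) (214.0, 24)
(314, 344) (331.25, 21) (331.88, 22)
(194, 226) (213.5, 23) (213.94, 24)
(314, 344) (331.25, 21) (331.88, 23)
```

View pics/cmp9.png

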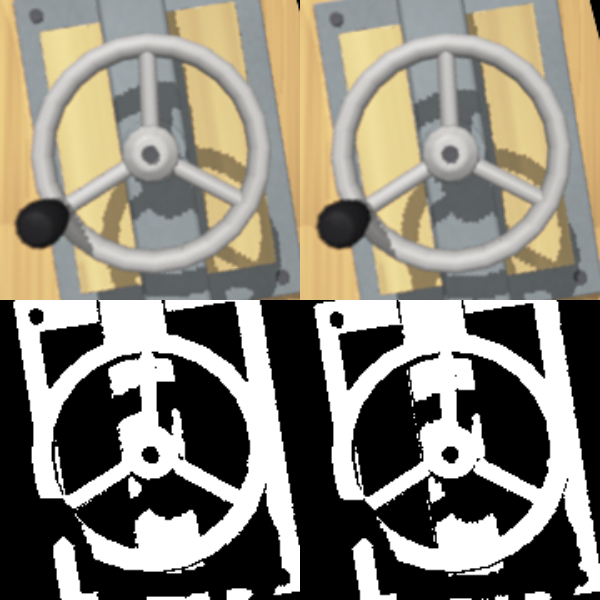

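The handle is back where it began, within about 0.5°. The hand is clear, with the fingertips about 13 cm above the handle, so I'll hand in.

Run:
```python
from h import *
for n in("scene","side"):
    bot.read_camera(n); print(n,[(s["score"],s["location"]) for s in bot.silhouettes("handle",n)[:1]])
print(bot.hand_in(),bot.get_obs()["t"])
```

```text
scene [(0.66, [265.1, 185.0])]
side [(0.68, [252.9, 242.5])]
the job is handed in; nothing more can be done
the job is handed in; nothing more can be done
```

I pushed the press wheel one full counter-clockwise turn by its handle and handed the job in. I used only the outside of the shut fingers and never gripped the handle. The forces read at the end of each push were about 5–6 N.

- **Angle:** the first pass ended 7° short. Two small pushes then brought the handle to about +0.5° from its start, which is about the error of the measurement. That comes from comparing spoke angles in the wrist pictures before and after.
- **Cross-check:** both fixed cameras show the handle within about 2 pixels of where it began. One is the scene camera, where the first reading also picked up a second, false object.
- **Clear of the press:** the hand finished about 13 cm above the handle, with no contact force. The clock read about 13 s, well inside the 51 s limit.
- **Not checked:** I did not measure the platen's rise, which follows from the screw. I also took no after-measurements of the notebook, the tumbler, the card reader or the things in the drawer. The hand only went near the handle, and no unexpected contact force showed.

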